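Syrup in the cup, then open the cinnamon jar and hold its cap

ROBOT

A 6-joint arm with a two-finger parallel gripper is mounted at the origin on the work surface. World frame = base frame: x ahead of the robot, y to its left, z up, the work surface at z = 0. Lengths are in m, angles in rad, forces in N, time in s.
With the tool pointing down it reaches from about 0.275 to 0.825 m from the base axis. Payload 4.9 kg.
Tool frame: the origin (TCP) lies midway between the tips of the shut fingers; the grasp point (between the pads) lies 19 mm behind it (bot.grip_depth is the distance from the TCP to the grasp point, in m); y points along the fingers, x is the direction in which the jaws open and shut, and the axes are right-handed (so a half turn about y gives the same grasp; the last joint's range is limited). The gripper opens to 85 mm and grips with 20 to 120 N. Pads are 22 mm wide; open, the fingers measure 114 mm over their backs; the gripper's body (76 mm by 85 mm) begins 54 mm behind the grasp point. The pads swing forward as they close: fully open they stand 13 mm farther back than shut.
Start: joints at [1.121, 0.326, -0.193, 1.052, 0, 1.437], TCP at [0.171, 0.523, 0.231] pointing down, gripper open.
Joint ranges: [-2.65, 2.65], [-0.97, 1.79], [-1.3, 1.35], [-1.93, 2.1], [-1.47, 1.37], [-3.14, 3.14]. Speed limits (rad/s): [2.57, 2.57, 3.14, 3.14, 3.14, 3.14].

INTERFACE

Orientations are given as a unit quaternion [w, x, y, z].
In Python, from cell import bot gives the robot as it stands. Calls block until the motion is done:
- bot.move_pose(position, orientation): joint-space move of the TCP to a pose.
- bot.move_linear(position, speed=0.15, rotation=None, until_force=None): straight line of the TCP; rotation=None keeps the orientation; speed is the mean speed in m/s. With until_force (N) it stops when the force on the tool has changed by that much, and returns True; else False.
- bot.goto_joints(angles): joint-space move.
- bot.set_gripper(opening, grasp_force=None): opening from 0.0 (shut) to 1.0 (fully open); grasp_force is the grip in N (None keeps the last); returns when the fingers have stopped.
- bot.wait(seconds).
- bot.solve_ik(position, orientation): joint angles nearest the present ones, or None.
- bot.camera(name): name is "scene" or "top" or "wrist"; returns the picture (480x640x3 uint8, red, green, blue); there is no depth.
- bot.calibration(name): a dict with "mtx" (3x3 intrinsics, pixels), "extrinsics" (4x4, takes a point from world to camera coordinates); the wrist camera has in their place "hand_eye" (4x4, takes a point from camera to tool coordinates, whose origin is the TCP and whose axes are the tool frame's). Camera axes: x right, y down, z forward; pixel columns grow to the right and rows downward; lengths in m; the calibration is good to about 2 mm. A picture is of the moment at which its call begins: read the wrist's pose just before it. calibration takes no time and is no camera call.
A pose or a line that the arm cannot do raises bot.PlanningError and nothing moves.
- bot.close_job(): hands the job in, once; it reports no verdict.
Trained networks look in the newest picture that a camera, given by its name, has taken for a name from the list of things; names that differ only in an ending like _2 or _b are one class to them, and where a whole thing is asked for, a point or a joint stands for the part that bears it (a point fixed in the world has none). Each returns a list of dicts, best first, with "confidence" (0 to 1); they miss things now and then, are a little off and sometimes report something else, mostly with a low value. They report only what shows in the picture. A call takes as long as a camera call. They do not tell look-alikes from the thing itself.
- bot.search_frame(camera, thing): "bbox" ([left, top, width, height] in pixels, round what is visible of it).
Readings, each from a call of its own:
- bot.read_clock(): time.
- bot.read_joint_positions(): joint angles.
- bot.read_joint_vel(): joint speeds.
- bot.read_joint_efforts(): joint torques, N m.
- bot.read_position(): TCP position.
- bot.read_tool_rot(): TCP orientation.
- bot.read_ft_force(): force on the tool from outside, world axes, zero at the start.
- bot.read_moment(): the same for the moment, N m.
- bot.read_gripper_width(): opening from 0.0 (shut) to 1.0 (fully open).
Only numpy, scipy, OpenCV 4.12 (cv2) and the standard library are available. Lean on these libraries where they do the work, as an engineer would, in place of code of your own. Each camera call takes 0.05 s, during which the arm holds its last target. There are 200 camera calls.

TASK

Start a spiced coffee: press the syrup pump right down over the waiting cup and let it come right back up. Then unscrew the tight cap of the cinnamon jar, which its caddy braces: stop turning once the threads let go, lift the cap straight off and finish while holding it level, a few centimetres clear above the open mouth, so that a stick can be taken out. The jar stays down in its caddy, the cup stays upright under the spout, and nothing else on the counter is disturbed.

Things in the scene. Friction and masses are not known exactly. Their poses are not given: they have to be found in the camera images.
- station: Syrup pump station, screwed to the counter. A steel base plate 215 x 104 x 5 mm carries a square steel holder with an amber bottle (72 mm across). Origin on the bottle's axis at counter height, z up; its -x points along the pump's spout to where the paper cup stands.
- pump_top (a point): Centre of the flat top of the black pump head (34 mm across), on the bottle's axis, 229 mm above the counter when up. It moves with the head. The spout leaves the head towards the station's -x, 11 mm below this top, so the top is clear.
- pump (a joint): How far the pump head is pressed down, in m: 0 = up, 0.020 = fully down at its stop. Sprung: about 4 N to start, 10 N fully down; it comes back up by itself.
- cup: Empty white paper cup, loose, 80 mm across the rim, 98 mm tall, standing on the station's base plate with its axis 88 mm from the bottle's axis, under the spout. Origin: centre of its underside.
- caddy: Low steel caddy, screwed to the counter, 135 x 86 mm, walls 40 mm high. The jar stands in its square pocket (80 x 80 mm, walls 3 mm), centred on the caddy's origin; towards its +x a second compartment holds sugar sachets up to 61 mm high. Origin: counter height under the pocket's centre, z up.
- pocket (a point): Centre of the pocket's floor, 4 mm above the counter; axes as the caddy's.
- jar: Square glass jar (76 x 76 mm, 94 mm to the shoulder) with cinnamon sticks in it, about 0.55 kg, loose in the caddy's pocket with 2 mm of play each side; the pocket's walls brace it against turning. Round neck 44 mm across, its rim 130 mm above the jar's underside. Origin: centre of the underside, z up the jar's axis.
- jar_mouth (a point): Centre of the jar's rim, 130 mm above its underside.
- cap: Round steel screw cap, 60 mm across, 24 mm tall, about 50 g, hollow below (20 mm deep skirt). Origin: centre of its lower edge, z up. Shut, its edge lies 111.5 mm and its top 135.5 mm above the jar's underside, its x axis along the jar's x. The neck and shoulder below it are narrower or sloping: fingertips may reach 8 mm below its edge and stay clear of the jar.
- cap_top (a point): Centre of the cap's top. Twist-off lugs, tight on a sprung rubber seal (about 0.5 to 0.8 N m). Unscrews anticlockwise seen from above; rises 2 mm as it turns; after about 60 deg (1.05 rad) the threads let go and the seal lifts it 1 mm more. It then turns freely to about 95 deg, where it meets the next thread's stop; between 65 and 90 deg it lifts straight off.
- canister: Steel canister 76 mm across, 100 mm tall, with black stirrers standing to 150 mm. Loose bystander. Origin: centre of the underside.
- lids: Stack of white cup lids, 87 mm across, 49 mm tall. Loose bystander. Origin: centre of the underside.
- napkins: Napkin tray 130 x 130 mm with four thin corner posts 62 mm high. Loose bystander. Origin: centre of the underside.
Things that resemble listed ones, but are neither listed nor needed, are in the scene too. Of the things that look like the station, the larger one is meant.

How it is judged:
By the outcome, as a careful person would: the job done as asked, in the order asked, and still so for the second after the job is handed in, while the arm keeps its last pose, push and grip.
It also fails if it takes over 51 s, if anything falls off the work surface, if the arm or the gripper's body presses on something with over 40 N, if the wrist force passes 120 N, or if a joint passes its speed limit or range.

## Working session

There is one attempt and no reset: what is moved stays moved. The work goes in short steps, each a Python script; the robot and the scene stay as the last script left them, time stands still between calls to the robot, and variables do not carry over. Pictures are saved under pics/ and viewed, on a budget of 10 in all, crops included, one or two more only if the job needs it, and the job is handed in when it is done.

```bash
ls; mkdir -p pics; python3 - <<'E'
from cell import bot
import cv2,numpy as np
for c in ["scene","top"]:
    im=bot.camera(c); cv2.imwrite(f"pics/{c}0.png",im[:,:,::-1])
    k=bot.calibration(c); print(c,k["mtx"].round(1).tolist(),k["extrinsics"].round(4).tolist())
    for t in ["station","pump_top","cup","caddy","jar","cap","canister","lids","napkins"]:
        print(t,[(np.round(d["bbox"]).astype(int).tolist(),round(d["confidence"],2)) for d in bot.search_frame(c,t)])
print(bot.calibration("wrist"),bot.read_clock(),bot.read_tool_rot(),bot.read_position())
E
```

```text
pics
scene [[492.4, 0.0, 320.7], [0.0, 492.4, 238.5], [0.0, 0.0, 1.0]] [[0.1928, 0.981, 0.0207, -0.123], [0.5898, -0.099, -0.8014, -0.2167], [-0.7842, 0.1667, -0.5977, 1.6739], [0.0, 0.0, 0.0, 1.0]]
station [([194, 302, 65, 97], 0.95), ([204, 203, 69, 115], 0.63)]
pump_top [([219, 204, 25, 33], 0.75), ([209, 300, 24, 28], 0.58), ([359, 222, 27, 21], 0.56)]
cup [([211, 232, 17, 38], 0.84)]
caddy [([346, 256, 54, 41], 0.7)]
jar [([353, 237, 38, 35], 0.78)]
cap [([358, 221, 26, 26], 0.84), ([66, 290, 92, 72], 0.68)]
canister [([460, 224, 40, 60], 0.84)]
lids [([301, 325, 38, 44], 0.95)]
napkins [([66, 288, 93, 74], 0.74)]
top [[601.3, 0.0, 314.4], [0.0, 601.3, 242.7], [0.0, 0.0, 1.0]] [[0.0047, -0.9999, 0.0152, 0.0088], [-0.983, -0.0074, -0.1834, 0.6118], [0.1835, -0.0141, -0.9829, 1.6123], [0.0, 0.0, 0.0, 1.0]]
station [([376, 163, 47, 59], 0.92), ([357, 234, 59, 82], 0.76)]
pump_top [([381, 273, 30, 31], 0.3)]
cup [([383, 276, 27, 29], 0.68), ([252, 256, 30, 28], 0.36)]
caddy [([251, 236, 34, 49], 0.66)]
jar [([252, 250, 31, 36], 0.7)]
cap [([258, 254, 19, 27], 0.57)]
canister [([150, 231, 35, 36], 0.92)]
lids [([317, 172, 29, 32], 0.57)]
napkins [([450, 208, 60, 56], 0.66)]
{'mtx': array([[370.58553969,   0.        , 320.18475985],
       [  0.        , 370.58553969, 240.53686583],
       [  0.        ,   0.        ,   1.        ]]), 'hand_eye': array([[ 9.99999872e-01, -4.92245847e-04,  1.14043665e-04,
        -1.08369858e-04],
       [-2.66924966e-04, -3.22997180e-01,  9.46399889e-01,
        -1.42408705e-01],
       [-4.29025633e-04, -9.46399799e-01, -3.22997271e-01,
         8.26016925e-02],
       [ 0.00000000e+00,  0.00000000e+00,  0.00000000e+00,
         1.00000000e+00]])} 1.0 [ 0.57242291 -0.57238973 -0.41514708  0.41515649] [0.17080867 0.52282783 0.23127182]
```

View pictures.

View pics/scene0.png

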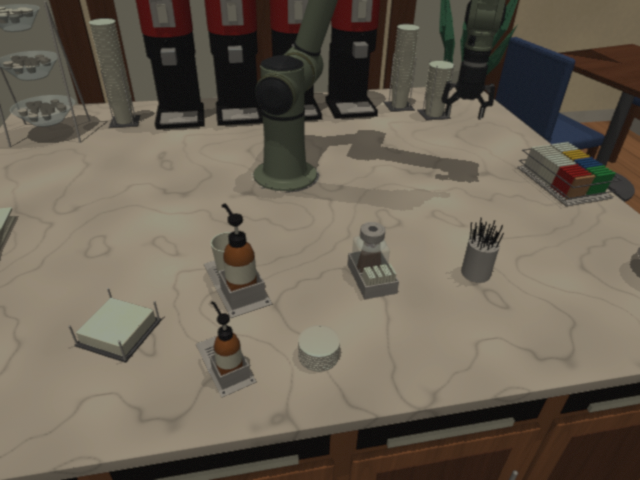

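View pics/top0.png

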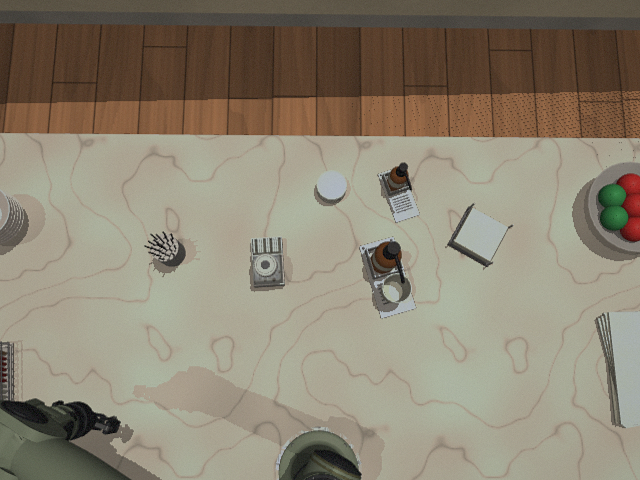

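Candidates: the large pump station with the cup is at scene (237,255), top (388,265). The small look-alike is at scene (225,350), top (397,180). By the description the larger one, with the cup, is meant. I see only one jar and cap, at scene (372,230), top (266,264). I'll locate both coarsely, then check with wrist close-ups.

```bash
cat > h.py <<'E'
from cell import bot
import cv2,numpy as np
from scipy.spatial.transform import Rotation as Ro
def q(a):  # tool down, jaw axis x at yaw a
    c,s=np.cos(a),np.sin(a)
    R=np.array([[c,0,-s],[s,0,c],[0,-1,0]])
    return Ro.from_matrix(R).as_quat()[[3,0,1,2]]
def camT(c):
    k=bot.calibration(c)
    if c!="wrist": return k["mtx"],k["extrinsics"]
    T=np.eye(4);w=bot.read_tool_rot();T[:3,:3]=Ro.from_quat(np.r_[w[1:],w[0]]).as_matrix();T[:3,3]=bot.read_position()
    return k["mtx"],np.linalg.inv(T@k["hand_eye"])
def plane(M,E,px,z):
    d=np.linalg.inv(M)@[px[0],px[1],1];R,t=E[:3,:3],E[:3,3];o=-R.T@t;d=R.T@d
    return o+d*(z-o[2])/d[2]
def proj(M,E,P):
    p=M@(E[:3,:3]@np.asarray(P)+E[:3,3]);return p[:2]/p[2]
E
python3 - <<'E'
from h import *
r=Ro.from_quat(np.r_[bot.read_tool_rot()[1:],bot.read_tool_rot()[0]]).as_matrix();print(r.round(2),np.arctan2(r[1,0],r[0,0]))
for n,z,d in [("pump",.229,{"scene":(236,217),"top":(392,249)}),("cap",.1395,{"scene":(372,229),"top":(266,264)})]:
    for c,p in d.items(): print(n,c,plane(*camT(c),p,z).round(4))
print([plane(*camT("top"),p,0.005).round(3) for p in [(361,246),(381,318),(414,309)]])
print([plane(*camT("top"),p,0.04).round(3) for p in [(251,238),(284,238),(285,288),(251,288)]])
s=bot.read_joint_positions()
for x,y in [(.53,-.13),(.55,.09)]:
  for a in np.arange(-3,3.2,.5):
    j=bot.solve_ik([x,y,.3],q(a)); print(x,round(a,1),None if j is None else np.round(j,2))
E
```

```text
[[ 0.31 -0.   -0.95]
 [ 0.95  0.    0.31]
 [ 0.   -1.    0.  ]] 1.2549763628155264
pump scene [ 0.5704 -0.1775  0.229 ]
pump top [ 0.5651 -0.1778  0.229 ]
cap scene [0.5421 0.1422 0.1395]
cap top [0.5387 0.14   0.1395]
[array([ 0.613, -0.122,  0.005]), array([ 0.408, -0.176,  0.005]), array([ 0.434, -0.269,  0.005])]
[array([0.627, 0.19 , 0.04 ]), array([0.628, 0.098, 0.04 ]), array([0.487, 0.093, 0.04 ]), array([0.486, 0.187, 0.04 ])]
0.53 -3.0 [-0.38  0.28 -0.08  1.21  0.   -2.09]
0.53 -2.5 [-0.38  0.28 -0.08  1.21  0.   -2.59]
0.53 -2.0 [-0.38  0.28 -0.08  1.21  0.   -3.09]
0.53 -1.5 [-0.38  0.28 -0.08  1.21  0.    2.69]
0.53 -1.0 [-0.38  0.28 -0.08  1.21  0.    2.19]
0.53 -0.5 [-0.38  0.28 -0.08  1.21  0.    1.69]
0.53 0.0 [-0.38  0.28 -0.08  1.21  0.    1.19]
0.53 0.5 [-0.38  0.28 -0.08  1.21  0.    0.69]
0.53 1.0 [-0.38  0.28 -0.08  1.21  0.    0.19]
0.53 1.5 [-0.38  0.28 -0.08  1.21  0.   -0.31]
0.53 2.0 [-0.38  0.28 -0.08  1.21  0.   -0.81]
0.53 2.5 [-0.38  0.28 -0.08  1.21  0.   -1.31]
0.53 3.0 [-0.38  0.28 -0.08  1.21  0.   -1.81]
0.55 -3.0 [ 0.03  0.31 -0.05  1.22  0.   -1.68]
0.55 -2.5 [ 0.03  0.31 -0.05  1.22  0.   -2.18]
0.55 -2.0 [ 0.03  0.31 -0.05  1.22  0.   -2.68]
0.55 -1.5 [ 0.03  0.31 -0.05  1.22  0.    3.1 ]
0.55 -1.0 [ 0.03  0.31 -0.05  1.22  0.    2.6 ]
0.55 -0.5 [ 0.03  0.31 -0.05  1.22  0.    2.1 ]
0.55 0.0 [ 0.03  0.31 -0.05  1.22  0.    1.6 ]
0.55 0.5 [ 0.03  0.31 -0.05  1.22  0.    1.1 ]
0.55 1.0 [ 0.03  0.31 -0.05  1.22  0.    0.6 ]
0.55 1.5 [ 0.03  0.31 -0.05  1.22  0.    0.1 ]
0.55 2.0 [ 0.03  0.31 -0.05  1.22  0.   -0.4 ]
0.55 2.5 [ 0.03  0.31 -0.05  1.22  0.   -0.9 ]
0.55 3.0 [ 0.03  0.31 -0.05  1.22  0.   -1.4 ]
```

```bash
python3 - <<'E'
from h import *
def look(n,things,P):
    M,E=camT("wrist"); im=bot.camera("wrist")[:,:,::-1]; np.savez(f"{n}.npz",M=M,E=E,im=im); cv2.imwrite(f"pics/{n}.png",im)
    print(n,E is not None,"expected",proj(M,E,P).round(1))
    for t in things:print(t,[(np.round(d["bbox"],1).tolist(),round(d["confidence"],2)) for d in bot.search_frame("wrist",t)])
bot.set_gripper(0.0)
bot.move_pose([.540,.141,.28],q(1.25)); bot.wait(.2)
look("w_cap",["cap","jar","caddy"],[.540,.141,.1395])
bot.move_pose([.567,-.178,.32],q(1.25)); bot.wait(.2)
look("w_pump",["pump_top","cup","station"],[.567,-.178,.229])
print(bot.read_clock(),bot.read_position(),bot.read_joint_positions().round(2))
E
```

```text
w_cap True expected [319.4 224.6]
cap [([285.5, 181.1, 74.0, 79.2], 0.76)]
jar [([273.7, 150.8, 97.3, 83.0], 0.59)]
caddy [([270.6, 140.0, 116.4, 147.7], 0.8)]
w_pump True expected [318.2 245. ]
pump_top [([237.3, 133.5, 102.7, 142.6], 0.85), ([314.3, 398.2, 15.3, 11.8], 0.58)]
cup [([219.5, 80.9, 86.4, 91.0], 0.62)]
station [([274.3, 278.1, 106.6, 134.0], 0.97), ([207.5, 49.2, 172.5, 224.4], 0.62), ([535.3, 9.7, 103.0, 161.0], 0.49)]
5.7167 [ 0.56711172 -0.17739555  0.32000245] [-0.43  0.37  0.1   1.3   0.   -0.11]
```

View pics/w_cap.png

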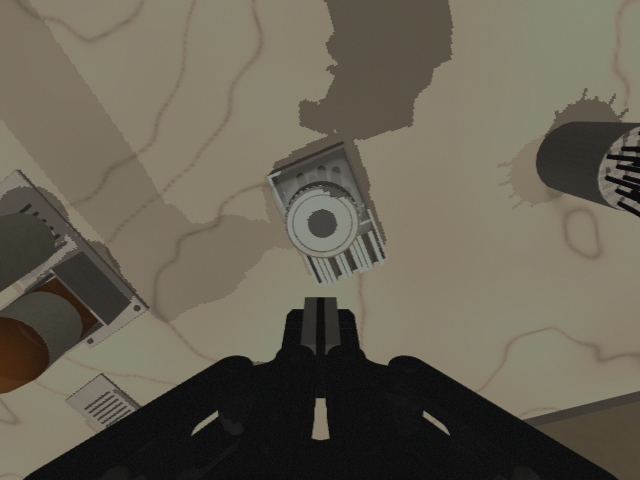

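View pics/w_pump.png

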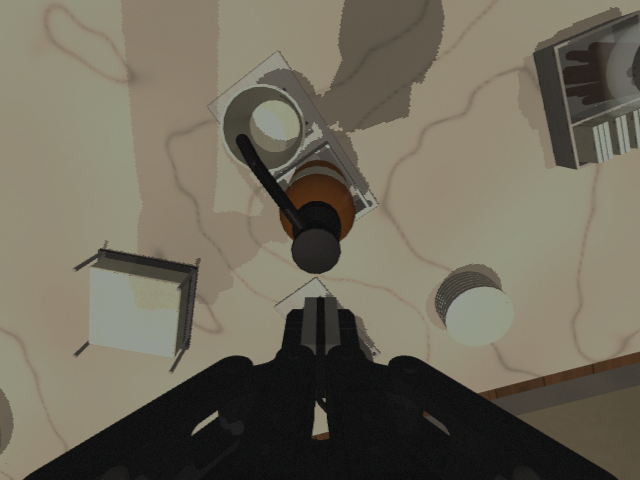

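Wrist close-ups: the cap disc is centred near (322,222) on the jar in its caddy with the sachets. The large station's pump head disc is near (316,250), with its spout over the cup at (262,127), so the choice holds. Next I'll refine both disc centres.

```bash
python3 - <<'E'
from h import *
for n,P,r,z in [("w_cap",(322,222),.030,.1395),("w_pump",(316,250),.017,.229)]:
    d=np.load(n+".npz");M,E=d["M"],d["E"];g=cv2.GaussianBlur(cv2.cvtColor(d["im"],cv2.COLOR_BGR2GRAY),(3,3),0).astype(float)
    gx,gy=cv2.Sobel(g,6,1,0),cv2.Sobel(g,6,0,1); mag=np.hypot(gx,gy)
    c0=plane(M,E,P,z); best=[]
    th=np.arange(0,2*np.pi,.05)
    for dx in np.arange(-.008,.0081,.0005):
      for dy in np.arange(-.008,.0081,.0005):
        for rr in (r-.001,r-.0005,r,r+.0005,r+.001):
          c=c0+[dx,dy,0]; pts=np.array([proj(M,E,c+rr*np.array([np.cos(t),np.sin(t),0])) for t in th[::2]])
          s=cv2.remap(mag.astype(np.float32),pts[:,:1].astype(np.float32),pts[:,1:].astype(np.float32),1).mean()
          best.append((s,*c[:2].round(4),rr))
    best.sort(reverse=True);print(n,[tuple(float(round(v,4)) for v in b) for b in best[:4]],proj(M,E,[*best[0][1:3],z]))
E
```

```text
w_cap [(89.68669891357422, 0.5351, 0.1446, 0.029), (89.36799621582031, 0.5396, 0.1456, 0.03), (88.53600311279297, 0.5396, 0.1451, 0.0295), (88.02770233154297, 0.5391, 0.1456, 0.03)] [321.77961151 217.56271719]
w_pump [(214.043701171875, 0.5704, -0.181, 0.0165), (201.1143035888672, 0.5709, -0.181, 0.0165), (198.0279998779297, 0.5699, -0.181, 0.0165), (197.0446014404297, 0.5704, -0.1815, 0.0165)] [315.5501142  250.88540946]
```

```bash
python3 - <<'E'
from h import *
x,y=.5700,-.1803
bot.move_linear([x,y,.240],speed=.15)
bot.wait(.2); f0=bot.read_ft_force()
print("touch",bot.move_linear([x,y,.222],speed=.03,until_force=2.5),bot.read_position(),bot.read_ft_force()-f0)
print("down",bot.move_linear([x,y,.204],speed=.03,until_force=20),bot.read_position(),bot.read_ft_force()-f0)
bot.wait(.4);print(bot.read_position(),bot.read_ft_force()-f0)
bot.camera("scene");cv2.imwrite("pics/press.png",bot.camera("scene")[170:300,150:300,::-1].repeat(4,0).repeat(4,1))
bot.move_linear([x,y,.32],speed=.12); bot.wait(.2)
M,E=camT("wrist"); im=bot.camera("wrist")[:,:,::-1]
cv2.imwrite("pics/w_pump2.png",im);print(proj(M,E,[x,y,.229]),bot.search_frame("wrist","pump_top")[:1],bot.search_frame("wrist","cup")[:1],bot.read_ft_force()-f0)
bot.move_pose([.5395,.1445,.24],q(1.25)); bot.wait(.2)
M,E=camT("wrist"); im=bot.camera("wrist")[:,:,::-1]; np.savez("w_cap2.npz",M=M,E=E,im=im); cv2.imwrite("pics/w_cap2.png",im)
print(proj(M,E,[.5395,.1445,.1395]),bot.search_frame("wrist","cap")[:1],bot.read_clock())
cv2.imwrite("pics/both.png",np.vstack([cv2.imread("pics/w_pump2.png")[:300,160:560],im[60:360,160:560]]))
E
```

```text
touch True [ 0.57015961 -0.18036761  0.22675142] [ 0.29900847 -0.2986033   3.94521968]
down True [ 0.57028037 -0.18041649  0.20958509] [-3.3069259   1.19751165  9.2717792 ]
[ 0.57028784 -0.18042833  0.20974794] [-2.8087005  -0.04530627  9.58985757]
[320.28205278 245.53404843] [{'bbox': [241.5, 129.5, 101.9, 139.8], 'confidence': 0.96}] [{'bbox': [222.2, 79.6, 86.0, 90.4], 'confidence': 0.74}] [-0.70479084 -0.21529184 -0.01312265]
[321.50093535 238.6421255 ] [{'bbox': [276.8, 190.8, 84.8, 88.8], 'confidence': 0.77}] 11.2
```

View pics/both.png

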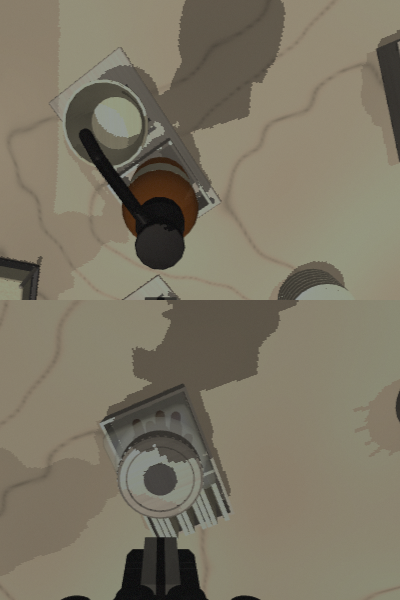

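The pump pressed to its stop: the force jump of over 20 N can't come from the spring, and it happened at z≈0.2096. It is back up and the cup is upright under the spout. The cap disc is centred at about (319.5,235). Gripping next.

```bash
python3 - <<'E'
from h import *
d=np.load("w_cap2.npz"); c=plane(d["M"],d["E"],(319.5,235),.1395);print(c.round(4))
x,y=c[:2]
bot.set_gripper(1.0,grasp_force=100)
bot.move_pose([x,y,.20],q(1.25))
print(bot.move_linear([x,y,.103],speed=.06,until_force=6),bot.read_position(),bot.read_ft_force())
E
```

```text
[0.5365 0.144  0.1395]
False [0.53682079 0.1440829  0.10334277] [-0.17941989  0.6991645   0.12006339]
```

```bash
python3 - <<'E'
from h import *
p=bot.read_position(); f0=bot.read_ft_force()
bot.set_gripper(0.0,grasp_force=20); bot.wait(.2)
print("grip1",bot.read_gripper_width(),(bot.read_ft_force()-f0).round(2),bot.read_moment().round(3))
bot.set_gripper(1.0)
j=bot.read_joint_positions(); j=np.array(j); j[5]+=np.pi/2; bot.goto_joints(j)
f1=bot.read_ft_force()
bot.set_gripper(0.0,grasp_force=20); bot.wait(.2)
print("grip2",bot.read_gripper_width(),(bot.read_ft_force()-f1).round(2),bot.read_moment().round(3),bot.read_position().round(4),bot.read_joint_positions().round(3))
im=bot.camera("wrist")[:,:,::-1];cv2.imwrite("pics/grip.png",im[100:400,120:520]);print(bot.read_clock())
E
```

```text
grip1 0.7010585387002013 [1.12 0.04 3.64] [-0.004  0.051 -0.03 ]
grip2 0.6962821181027187 [ 3.54 -1.79  0.58] [-0.232 -0.622  0.005] [0.5372 0.1438 0.1032] [ 1.290e-01  4.540e-01 -3.550e-01  7.610e-01 -1.000e-03  2.021e+00]
16.9667
```

View pics/grip.png

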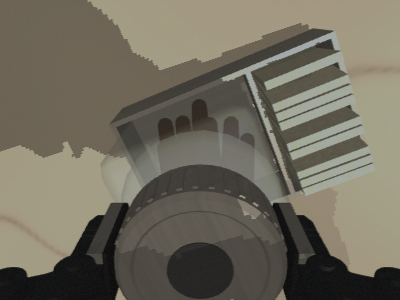

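```bash
python3 - <<'E'
from h import *
p=np.array(bot.read_position()); yaw=1.25-np.pi/2
for k in range(3):
    F=bot.read_ft_force()
    if np.hypot(*F[:2])<1.5: break
    p[:2]+=F[:2]/np.hypot(*F[:2])*.001
    bot.move_linear(p,speed=.02); bot.wait(.1)
    print("shift",p.round(4),bot.read_ft_force().round(2))
bot.set_gripper(0.0,grasp_force=100); bot.wait(.2)
print("w",bot.read_gripper_width(),bot.read_ft_force().round(2),bot.read_moment().round(2))
for dg in range(8,57,8):
    j=bot.solve_ik(p+[0,0,.002*dg/60],q(yaw+np.radians(dg)))
    bot.goto_joints(j); print(dg,bot.read_ft_force().round(1),bot.read_moment().round(2),bot.read_joint_positions()[5].round(3))
    if np.linalg.norm(bot.read_ft_force())>35: break
np.save("p.npy",p);print(bot.read_gripper_width(),bot.read_clock())
E
```

```text
shift [0.5381 0.1435 0.1032] [-0.18 -0.23  2.25]
w 0.682927044405619 [-0.54  1.12  5.76] [ 0.21  0.55 -0.01]
8 [-0.8 -1.   3.4] [-0.22  0.36  0.18] 1.883
16 [ 0.3 -1.6  2. ] [-0.52  0.15  0.1 ] 1.745
24 [ 0.4 -2.6  2.7] [-0.69  0.36  0.15] 1.606
32 [-0.6 -1.7  2.6] [-0.67  0.3   0.13] 1.467
40 [ 0.8 -1.3  1.8] [-0.52  0.25  0.15] 1.328
48 [ 0.4 -1.2  2.2] [-0.48  0.22  0.13] 1.188
56 [-0.6  0.1  3.1] [-0.07  0.24  0.08] 1.049
0.6877203108079694 19.5417
```

Mz is lower than expected (0.15 N m), so slip is possible. I'll finish the turn, then try a force-guarded lift as the test.

```bash
python3 - <<'E'
from h import *
p=np.load("p.npy"); yaw=1.25-np.pi/2
for dg,dz in [(62,.0022),(68,.003),(74,.003),(79,.003)]:
    bot.goto_joints(bot.solve_ik(p+[0,0,dz],q(yaw+np.radians(dg)))); bot.wait(.05)
    print(dg,bot.read_ft_force().round(1),bot.read_moment().round(2))
bot.wait(.2);print(bot.read_ft_force().round(1))
print("lift stop",bot.move_linear(p+[0,0,.008],speed=.02,until_force=8),bot.read_position().round(4),bot.read_ft_force().round(1),bot.read_gripper_width())
im=bot.camera("wrist")[:,:,::-1];cv2.imwrite("pics/lift.png",im[100:400,120:520]);print(bot.read_clock())
E
```

```text
62 [-0.4 -0.3  3.1] [-0.08  0.15  0.04]
68 [0.3 0.1 0.2] [-0.03 -0.04  0.01]
74 [ 0.7  0.8 -1.1] [-0.07 -0.08  0.07]
79 [ 1.1 -0.8 -0.9] [-0.06 -0.18 -0.01]
[ 1.7 -0.6 -1.8]
lift stop False [0.5382 0.1436 0.1115] [ 0.7 -0.4  0.1] 0.6806249780976596
21.3917
```

View pics/lift.png

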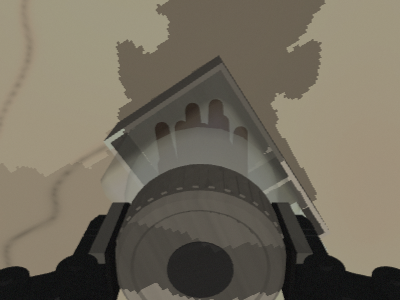

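The threads let go by about 65° (both Mz and Fz dropped) and the lift is free. Raising the cap straight up to about 35 mm clear.

```bash
python3 - <<'E'
from h import *
p=np.load("p.npy")
print(bot.move_linear(p+[0,0,.055],speed=.05,until_force=8)); bot.wait(.4)
print(bot.read_position().round(4),bot.read_ft_force().round(1),bot.read_gripper_width(),bot.read_clock())
im=bot.camera("scene")[:,:,::-1]
for t in ["cap","jar","caddy","cup","canister","lids","napkins"]:print(t,[(np.round(d["bbox"]).astype(int).tolist(),round(d["confidence"],2)) for d in bot.search_frame("scene",t)])
a=cv2.resize(im[180:310,180:520],None,fx=2.3,fy=2.3,interpolation=cv2.INTER_CUBIC)
w=bot.camera("wrist")[:,:,::-1][100:380]
cv2.imwrite("pics/end.png",np.vstack([a,cv2.resize(w,(a.shape[1],int(280*a.shape[1]/640)))])[:600])
E
```

```text
False
[0.5381 0.1435 0.1581] [-0.1  0.   0.6] 0.6879319820849796 22.8833
cap [([359, 200, 26, 27], 0.67)]
jar [([352, 225, 37, 51], 0.93)]
caddy [([348, 256, 52, 41], 0.63)]
cup [([212, 232, 17, 39], 0.81)]
canister [([461, 225, 43, 58], 0.84)]
lids [([300, 325, 40, 45], 0.78)]
napkins [([66, 297, 93, 66], 0.75)]
```

View pics/end.png

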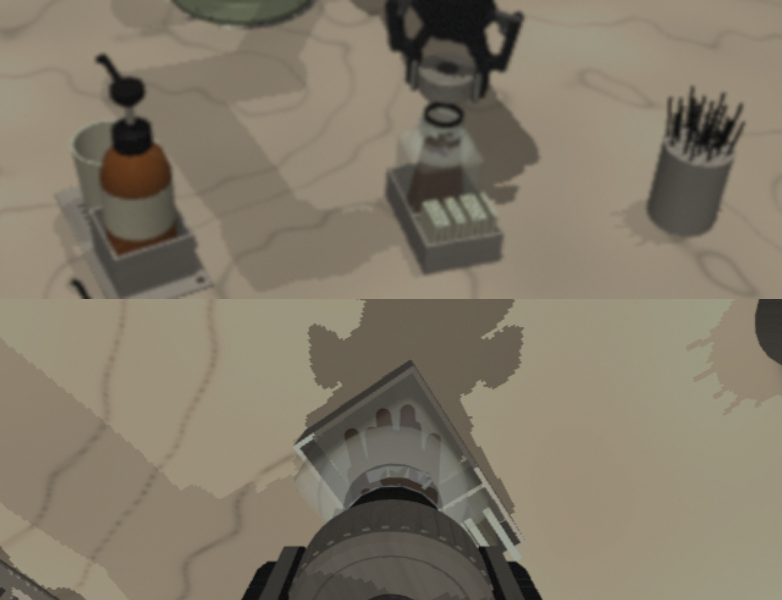

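The jar stands open in its caddy with the cap held level above it. The pump head is up, the cup is under the spout, and the bystanders are unmoved. Handing in.

```bash
python3 -c "
from cell import bot
bot.close_job()"
```

```text
the job is handed in; nothing more can be done
```

The job is done and handed in at about 23 s on the robot's clock. Its verdict isn't reported.

- **Pump:** I pressed the large station's pump once, to z ≈ 0.2096. That is about 19.4 mm of the 20 mm travel. I take it that it reached the stop, because the guarded press tripped on a force change of over 20 N, more than the spring can give. This is inferred, since I did not view the picture taken during the press. Afterwards the head was back up and the cup was upright under the spout.
- **Cap:** I turned it 79° anticlockwise, a little past where the threads let go (about 65°, where torque and force dropped). The lift met no resistance.
- **Last checks:** By the arm's pose the cap is held level about 36 mm above the open mouth. The final pictures show the jar down in its caddy, and canister, lids and napkins where they were, apart from the napkin tray's detection box coming out 9 px shorter at the top.
- **Disagreements:**
    - The turning torque read only about 0.15 N m instead of the stated 0.5–0.8. I suspected slip, but the release and the free lift spoke against it.
    - The position estimates for the cap differed by up to 5 mm between cameras. I settled that with gentle centring grips before the firm one.

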